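Hook the cover under the lip of the jacks case

TASK

Close the beech games case with its brown wooden cover: take the cover by its aluminium grip, hook its steel-shod edge under the case's steel lip with the other end held up, then swing that end down and keep hold until the cover lies flat on the rim, square to the case and centred between its sides, and let go. Leave the blue plastic lid, which belongs to another box, where it lies.

Things in the scene. Friction and masses are not known exactly. Their poses are not given: they have to be found in the camera images.
- case: Fixed open beech case 220 (x) x 110 (y) mm; origin: centre of its underside; z up, x from lip end (nearer robot) to stop end. Flat rim 40 mm up. Lip end: end wall inner face x=-98; steel lip plate reaches in to x=-68, underside 64 mm up, top 69. Stop end: wall inner face x=+98, top 60 mm up, so the 180 mm cover cannot slide in level; 16 mm end play. No walls above the rim at the sides (+-y).
- cover_grip (a point): Centre of the aluminium grip, an upright bar 18 (x) x 60 (y) x 44 mm high, on the loose brown wooden cover (180 x 110 x 8 mm, about 170 g, lying flat). z up, x away from the steel-shod edge, which faces the robot. This point is 30 mm above the cover's underside, 22 above its upper face, 105 mm from the steel-shod edge, 75 from the other end, midway across. Pinch across the 18 mm.
- cover_edge (a point): Middle of the brown cover's steel-shod short edge (110 mm wide), at mid thickness, 4 mm above its underside; same axes as cover_grip. This edge goes under the lip; once seated it lies at x = -98 to -82 mm of the case, 44 mm up.
- blue_lid: Blue plastic lid of another box, a bystander lying loose and flat: 130 (x) x 110 (y) x 8 mm, with an upright black grip 18 (x) x 60 (y) x 44 mm. Origin on its underside, 50 mm from its end nearer the robot; the grip's centre is 15 mm further in x and 30 mm up.
Mind the look-alikes: they are no part of the job. Leave any yellow look-alike of the part that bears cover_grip alone.

How it is judged:
On the way, in this order (a step that is already met when the one before it is completed fails the run):
1. the steel-shod edge is at least 8 mm under the lip, between rim and lip, with the cover's other end raised by 6 degrees or more (x of cover_edge in the frame of case below -0.076 m and z of cover_edge in the frame of case between 0.034 and 0.066 m and y of cover_edge in the frame of case between -0.025 and 0.025 m and angle between cover_grip's own z axis and vertical above 0.1 rad), for 0.1 s.
2. the cover lies on the rim (within 4.5 degrees of level, grip within 8 mm of its seated height), its edge under the lip, still held by the fingers (x of cover_edge in the frame of case below -0.076 m and z of cover_grip in the frame of case below 0.078 m and angle between cover_grip's own z axis and vertical below 0.08 rad and contact force between the fingers and cover above 0.5 N), for 0.1 s.
At the end, for the whole second after the job is handed in: The cover lies flat on the case's rim (within 3 degrees, its grip within 5 mm of its seated height), its steel-shod edge at least 8 mm under the lip, edge and grip within 15 mm of the case's middle line, lengthwise within 10 degrees of the case, and the fingers have let go (x of cover_edge in the frame of case between -0.102 and -0.076 m and y of cover_edge in the frame of case between -0.015 and 0.015 m and y of cover_grip in the frame of case between -0.015 and 0.015 m and z of cover_grip in the frame of case between 0.066 and 0.075 m and angle between cover_grip's own z axis and vertical below 0.05 rad and angle between the x axis of cover_grip and the x axis of case, either way round below 0.175 rad and contact force between the fingers and cover below 0.1 N); the robot touches nothing.
It fails at once if the blue lid is moved by more than 25 mm (distance of blue_lid from where it was at the start of the episode above 0.025 m).
It also fails if it takes over 43 s, if anything falls off the work surface, if the arm or the gripper's body presses on something with over 40 N, if the wrist force passes 120 N, or if a joint passes its speed limit or range.

ROBOT

A 6-joint arm with a two-finger parallel gripper is mounted at the origin on the work surface. World frame = base frame: x ahead of the robot, y to its left, z up, the work surface at z = 0. Lengths are in m, angles in rad, forces in N, time in s.
With the tool pointing down it reaches from about 0.25 to 0.725 m from the base axis. Payload 4 kg.
Tool frame: the origin (TCP) lies midway between the tips of the shut fingers; the grasp point (between the pads) lies 19 mm behind it; z points along the fingers, y is the direction in which the jaws open and shut (so a half turn about z gives the same grasp; the last joint's range is limited). The gripper opens to 85 mm and grips with 20 to 120 N. Pads are 22 mm wide; open, the fingers measure 114 mm over their backs; the gripper's body (76 mm by 85 mm) begins 54 mm behind the grasp point. The pads swing forward as they close: fully open they stand 13 mm farther back than shut.
Start: joints at [-1.136, 0.241, 0.005, 1.335, 0, 1.571], TCP at [0.211, -0.453, 0.231] pointing down, gripper open.
Joint ranges: [-2.72, 2.72], [-1.05, 1.87], [-1.09, 1.28], [-1.99, 2.15], [-1.42, 1.44], [-3.14, 3.14]. Speed limits (rad/s): [2.79, 2.79, 3.14, 3.14, 3.14, 3.14].

INTERFACE

Orientations are given as a unit quaternion [x, y, z, w].
In Python, from workcell import bot, eyes, job gives the robot as it stands.
- The arm moves only by the shell command python3 -m crank 'ROWS'. ROWS is a JSON object of lists of equal length, an entry for each row: "dr": the turn, a rotation vector about the tool's x, y, z in rad, a list of three; "travel": the shift along the tool's x, y, z in m, a list of three; "hand": the finger opening in m, from 0 to 0.0854. In form: {"dr": [[wx, wy, wz], ...], "travel": [[x, y, z], ...], "hand": [hand, ...]}. A call has 1 to 10 rows; each row is the pose to reach, as a shift and turn from the pose commanded when the call began, along the tool's axes at that moment; what a row does not reach only later rows make up. A row lasts 1/8 s, in which the tool goes at most 62.5 mm and 10.7 degrees, less where a joint would pass 70% of its speed; a pose out of reach is approached as far as the arm can. A call with a gripper value outside its range is refused whole. The fingers move at their own pace and stop on an object; the grip force is fixed at half the most. Time passes only in rows, so rows that repeat a pose let the fingers close. It gives the time, the measured TCP pose, the force and the opening at its end, in the units of the state.
- bot.get_obs(): the state, without advancing time (a new reading comes with each control period).
- eyes.camera(name): name is "scene" or "top" or "wrist"; returns a dict with "color" (480x640x3 uint8, red, green, blue), "K" (3x3 intrinsics, pixels), "D" ([k1, k2, p1, p2, k3] as OpenCV has them; the pictures are not rectified), "R" (3x3) and "t" (3): a world point X has camera coordinates R X + t; the wrist camera has in their place "T_tool_cam" (4x4, takes a point from camera to tool coordinates, whose origin is the TCP and whose axes are the flange's). Camera axes: x right, y down, z forward; pixel columns grow to the right and rows downward; lengths in m; the calibration is good to about 2 mm. A picture is of the moment at which its call begins: read the wrist's pose just before it. There is no depth.
- job.job_done(): hands the job in, once; it reports no verdict.
The state is a dict: "clock": time; "joint_pos": joint angles; "joint_vel": joint speeds; "tau": joint torques, N m; "eef_pos": TCP position; "tool_rot": TCP orientation; "ft_force": force on the tool from outside, world axes, zero at the start; "ft_torque": the same for the moment, N m; "grip_width": finger opening in m.
Only numpy, scipy, OpenCV 4.12 (cv2) and the standard library are available. Lean on these libraries where they do the work, as an engineer would, in place of code of your own. Each camera call takes 0.05 s, during which the arm holds its last target.

## Working session

There is one attempt and no reset: what is moved stays moved. The work goes in short steps, Python scripts to look and compute and a shell command to move; the robot and the scene stay as the last step left them, time stands still between calls to the robot, and variables do not carry over. Pictures are saved under pics/ and viewed, and the job is handed in when it is done.

```bash
ls; mkdir -p pics
python3 - <<'E'
from workcell import bot,eyes,job
import cv2,numpy as np
o=bot.get_obs(); print(o)
for n in ["scene","top"]:
    c=eyes.camera(n); cv2.imwrite(f"pics/{n}0.png",c["color"][:,:,::-1]); print(n,c["K"],c["D"],c["R"],c["t"])
    np.savez(f"{n}.npz",**{k:np.array(v) for k,v in c.items()})
c=eyes.camera("wrist");print({k:v for k,v in c.items() if k!="color"})
E
```

```text
pics
{'clock': 0.0, 'joint_pos': array([-1.13600382e+00,  2.41419868e-01,  3.68746032e-03,  1.33517964e+00,
        3.33446357e-05,  1.57080407e+00]), 'joint_vel': array([ 0.0003643 , -0.0004115 ,  0.00026433,  0.00082793,  0.00059975,
        0.00071127]), 'tau': array([ 7.85593929e-04, -3.72317076e+01,  2.52408206e+01,  1.70303351e-02,
       -1.23110867e-04,  8.77941687e-06]), 'eef_pos': array([ 0.21034975, -0.45289196,  0.23039548]), 'tool_rot': array([ 9.76462647e-01,  2.15683980e-01, -2.11891630e-04, -1.03655522e-03]), 'ft_force': array([-1.36224634,  0.03002848, -0.36763567]), 'ft_torque': array([ 0.01467166,  0.07687794, -0.01559258]), 'grip_width': 0.08515858804656622}
scene [[477.64388627   0.         312.08631234]
 [  0.         477.64388627 234.8098225 ]
 [  0.           0.           1.        ]] [0.00446704 0.         0.         0.         0.        ] [[ 0.82025198  0.57195973 -0.00698232]
 [ 0.45770702 -0.66362456 -0.59169818]
 [-0.34306117  0.48214574 -0.80612934]] [-0.3721297  -0.27696835  1.30442698]
top [[515.11945262   0.         320.15923749]
 [  0.         515.11
[... 172 characters left out ...]
4  0.02103459 -0.10383635]
 [ 0.10333741 -0.02356321 -0.99436721]] [-0.11266016  0.52311039  1.27074835]
{'K': array([[346.80651193,   0.        , 319.9990443 ],
       [  0.        , 346.80651193, 237.42498245],
       [  0.        ,   0.        ,   1.        ]]), 'D': array([-0.02272929,  0.        ,  0.        ,  0.        ,  0.        ]), 'T_tool_cam': array([[ 2.17574449e-04, -9.55341751e-01, -2.95503115e-01,
         7.45174587e-02],
       [ 9.99999975e-01,  2.22324298e-04,  1.75252286e-05,
        -4.18488849e-04],
       [ 4.89549400e-05, -2.95503111e-01,  9.55341776e-01,
        -1.42487581e-01],
       [ 0.00000000e+00,  0.00000000e+00,  0.00000000e+00,
         1.00000000e+00]])}
```

View pics/top0.png

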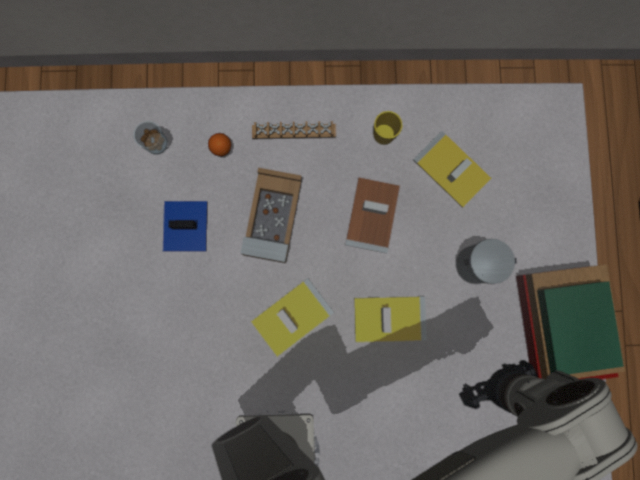

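View pics/scene0.png

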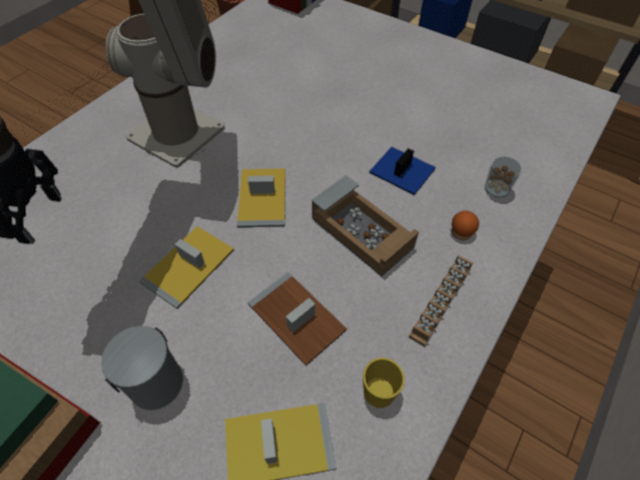

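The brown cover is at top (372,214), with its grip at (376,208) and steel edge at (366,247). The case is at (272,215), with its lip at (265,249). The blue lid is at (185,226). The three yellow ones, at (453,170), (290,318) and (388,320), are look-alikes. I'll confirm this in an enlarged crop.

Run:
```python
import cv2,numpy as np
a=cv2.imread("pics/top0.png")
cv2.imwrite("pics/topcrop.png",cv2.resize(a[160:270,230:410],None,fx=4.4,fy=4.4,interpolation=cv2.INTER_CUBIC))
a=cv2.imread("pics/scene0.png")
cv2.imwrite("pics/scenecrop.png",cv2.resize(a[165:370,235:425],None,fx=2.9,fy=2.9,interpolation=cv2.INTER_CUBIC))
```

```text
(no output)
```

View pics/topcrop.png

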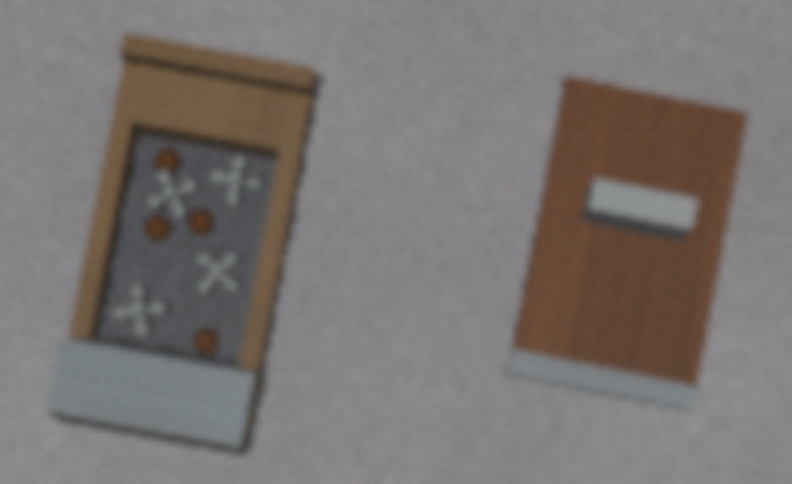

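View pics/scenecrop.png

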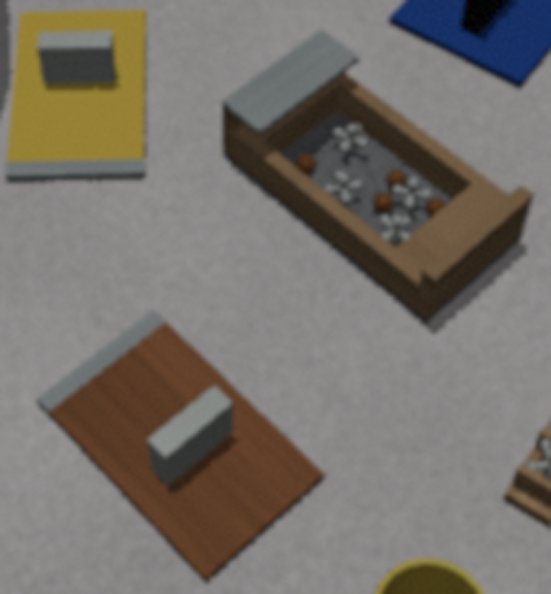

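```bash
cat > h.py <<'E'
import cv2,numpy as np
from scipy.optimize import least_squares
C={n:dict(np.load(f"{n}.npz")) for n in("top","scene")}
def proj(c,X):
    return cv2.projectPoints(np.asarray(X,float),cv2.Rodrigues(c["R"])[0],c["t"],c["K"],c["D"])[0][:,0]
def ray(c,uv):
    p=cv2.undistortPoints(np.array([[uv]],float),c["K"],c["D"])[0,0]
    return -c["R"].T@c["t"], c["R"].T@np.array([p[0],p[1],1])
def pix(v,cuv):
    s,o=(4.4,(230,160)) if v=="top" else (2.9,(235,165))
    return (np.array(cuv)+.5)/s-.5+np.array(o)
def fit(obs,p0):
    def r(p,full=True,views=None):
        c,s=np.cos(p[2]),np.sin(p[2]);out=[]
        for v,(x,y,z),cuv in obs:
            if views and v!=views: continue
            X=[p[0]+c*x-s*y,p[1]+s*x+c*y,z]
            out.append(proj(C[v],[X])[0]-pix(v,cuv))
        return np.array(out).ravel()
    for vs in ("top","scene",None):
        q=least_squares(lambda p:r(p,views=vs),p0,loss="soft_l1")
        print(vs,q.x.round(4),"res px",np.abs(r(q.x,views=vs)).reshape(-1,2).max(1).round(1))
    return q.x
E
python3 - <<'E'
from h import *
cov=[("top",(.18,.055,.008),(566,78)),("top",(.18,-.055,.008),(746,112)),("top",(0,-.055,.008),(692,410)),("top",(0,.055,.008),(507,374)),
("top",(.114,.03,.052),(594,178)),("top",(.114,-.03,.052),(698,196)),("top",(.096,-.03,.052),(692,230)),("top",(.096,.03,.052),(590,210)),
("scene",(0,.055,.008),(155,312)),("scene",(0,-.055,.008),(40,403)),("scene",(.18,.055,.008),(322,475)),("scene",(.18,-.055,.008),(207,578)),
("scene",(.096,.03,.052),(217,386)),("scene",(.114,.03,.052),(233,398)),("scene",(.114,-.03,.052),(163,448)),("scene",(.096,-.03,.052),(148,436))]
print("cover edge");p=fit(cov,[.4,-.2,0])
g=p[:2]+.105*np.array([np.cos(p[2]),np.sin(p[2])]);print("grip",g)
cas=[("top",(-.068,.055,.069),(60,340)),("top",(-.068,-.055,.069),(258,370)),("top",(-.11,-.055,.069),(244,452)),("top",(-.11,.055,.069),(50,415)),
("top",(.11,.055,.06),(124,36)),("top",(.11,-.055,.06),(318,70)),
("scene",(-.11,.055,.069),(322,30)),("scene",(-.068,.055,.069),(358,58)),("scene",(-.068,-.055,.069),(262,128)),("scene",(-.11,-.055,.069),(224,104)),
("scene",(.11,.055,.06),(531,195)),("scene",(.11,-.055,.06),(435,283))]
print("case");fit(cas,[.4,0,0])
E
```

```text
cover edge
top [ 0.5061 -0.2423 -0.2171] res px [0.4 0.3 0.3 0.3 0.1 0.7 0.1 0.4]
scene [ 0.507  -0.2383 -0.2246] res px [1.1 1.8 1.1 0.5 0.6 1.3 2.9 0.8]
None [ 0.5067 -0.2407 -0.218 ] res px [0.8 0.3 0.4 0.4 0.6 0.8 0.7 1.  1.  1.6 0.6 0.7 1.2 1.8 3.6 1.5]
grip [ 0.60918427 -0.26337532]
case
top [ 0.5912 -0.005  -0.1998] res px [0.6 1.2 0.5 0.4 0.2 0.5]
scene [ 0.594  -0.0017 -0.2067] res px [0.1 0.6 1.5 0.8 1.  0.5]
None [ 0.5928 -0.0035 -0.2014] res px [0.6 0.7 1.1 1.  0.8 1.  1.2 0.4 1.9 1.6 0.3 0.7]
```

The crop confirms it: brown board, light steel edge facing the robot, aluminium grip. The fitted sizes agree within about 1 px, and the two cameras agree within 4 mm. Next I'll work out the move to above the grip.

```bash
cat > m.py <<'E'
import numpy as np,sys
from scipy.spatial.transform import Rotation as R
from workcell import bot
def Rt(phi,tilt):
    "tool y along phi, z down, tilt: far end of cover raised"
    c,s=np.cos(phi),np.sin(phi)
    R0=np.array([[-s,c,0],[c,s,0],[0,0,-1.]]).T
    return R0@R.from_rotvec([-tilt*0,0,0]).as_matrix() if tilt==0 else R.from_rotvec(np.array([s,-c,0])*tilt).as_matrix()@R0
def go(p,phi,tilt=0):
    o=bot.get_obs();A=R.from_quat(o["tool_rot"]).as_matrix();B=Rt(phi,tilt)
    print("dr",R.from_matrix(A.T@B).as_rotvec().round(4),"travel",(A.T@(np.array(p)-o["eef_pos"])).round(4))
E
python3 -c "
from m import *
print(Rt(-.218,0).round(3),Rt(-.2,.2).round(3))
go([.609,-.263,.16],-.218)"
```

```text
[[ 0.216  0.976  0.   ]
 [ 0.976 -0.216  0.   ]
 [ 0.     0.    -1.   ]] [[ 0.199  0.961  0.195]
 [ 0.98  -0.195 -0.039]
 [ 0.     0.199 -0.98 ]]
dr [-1.50e-03 -7.00e-04 -9.18e-01] travel [ 0.4416 -0.0043  0.0706]
```

```bash
python3 -m crank '{"dr":[[0,0,-0.1],[0,0,-0.2],[0,0,-0.3],[0,0,-0.42],[0,0,-0.54],[0,0,-0.66],[0,0,-0.78],[0,0,-0.918],[0,0,-0.918],[0,0,-0.918]],"travel":[[0.05,0,0],[0.1,0,0],[0.16,0,0],[0.22,0,0],[0.28,0,0.02],[0.34,0,0.04],[0.40,-0.002,0.06],[0.4416,-0.004,0.07],[0.4416,-0.004,0.07],[0.4416,-0.004,0.07]],"hand":[0.085,0.085,0.085,0.085,0.085,0.085,0.085,0.085,0.085,0.085]}'
python3 - <<'E'
from m import *
from workcell import eyes
import cv2
o=bot.get_obs();c=eyes.camera("wrist")
np.savez("w1.npz",p=o["eef_pos"],q=o["tool_rot"],**{k:np.array(v) for k,v in c.items()})
im=c["color"][:,:,::-1].copy()
Rw=R.from_quat(o["tool_rot"]).as_matrix();T=c["T_tool_cam"]
def pr(X):
    X=(Rw.T@(np.array(X)-o["eef_pos"]).T).T if 0 else (np.array(X)-o["eef_pos"])@Rw
    X=(X-T[:3,3])@T[:3,:3]
    return cv2.projectPoints(X,np.zeros(3),np.zeros(3),c["K"],c["D"])[0][:,0]
e=np.array([.5067,-.2407]);a=-.218;ax=np.array([np.cos(a),np.sin(a)]);ay=np.array([-ax[1],ax[0]])
for rect,z in (((0,.18,.055),.008),((.096,.114,.03),.052)):
    pts=pr([[*(e+x*ax+y*ay),z] for x,y in((rect[0],rect[2]),(rect[1],rect[2]),(rect[1],-rect[2]),(rect[0],-rect[2]))])
    print(pts.round());cv2.polylines(im,[pts.astype(int)],True,(0,255,0),1)
cv2.imwrite("pics/w1.png",im);print(o["eef_pos"],o["clock"])
E
```

```text
clock: 1.4
eef_pos: [0.6089, -0.2638, 0.1608]
tool_rot: [0.78, 0.626, -0.001, -0.001]
ft_force: [-0.1, 0.1, 0.0]
grip_width: 0.0854
[[196. 155.]
 [412. 155.]
 [403. 277.]
 [208. 277.]]
[[310. 194.]
 [334. 194.]
 [333. 270.]
 [310. 270.]]
[ 0.60885541 -0.26383712  0.16075813] 1.4
```

View pics/w1.png

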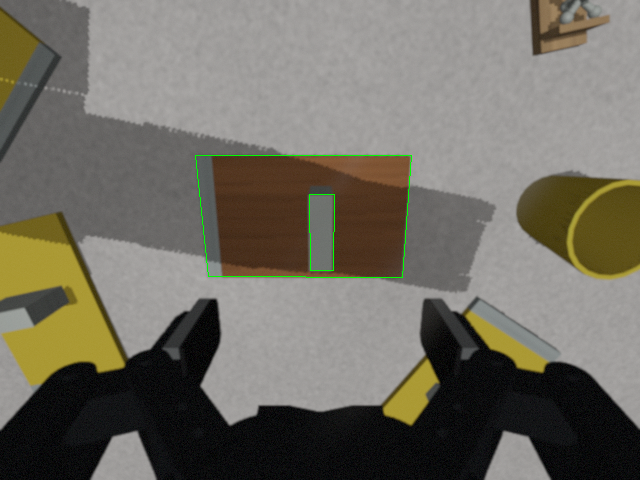

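The projected outline lands on the cover (196..412, 155..277) and grip (310..334, 194..270) within about 2 px. I'll descend, close and lift.

```bash
python3 -m crank '{"dr":[[0,0,0],[0,0,0],[0,0,0],[0,0,0],[0,0,0],[0,0,0],[0,0,0],[0,0,0],[0,0,0],[0,0,0]],"travel":[[0,0,0.05],[0,0,0.1],[0,0,0.13],[0,0,0.146],[0,0,0.146],[0,0,0.146],[0,0,0.146],[0,0,0.146],[0,0,0.146],[0,0,0.146]],"hand":[0.085,0.085,0.085,0.085,0.085,0,0,0,0,0]}'
python3 -m crank '{"dr":[[0,0,0],[0,0,0],[0,0,0],[0,0,0],[0,0,0],[0,0,0],[0,0,0],[0,0,0]],"travel":[[0,0,0],[0,0,0],[0,0,0],[0,0,-0.03],[0,0,-0.08],[0,0,-0.13],[0,0,-0.146],[0,0,-0.146]],"hand":[0,0,0,0,0,0,0,0]}'
python3 -c "
from m import *
from workcell import eyes
import cv2
cv2.imwrite('pics/w2.png',eyes.camera('wrist')['color'][:,:,::-1])
print(bot.get_obs()['eef_pos'])"
```

```text
clock: 2.7
eef_pos: [0.61, -0.264, 0.0161]
tool_rot: [0.78, 0.626, 0.0, 0.001]
ft_force: [0.6, 0.4, 4.2]
grip_width: 0.0173
clock: 3.7
eef_pos: [0.6097, -0.264, 0.1614]
tool_rot: [0.78, 0.626, 0.0, 0.0]
ft_force: [-0.5, 0.2, -2.2]
grip_width: 0.0176
[ 0.60872234 -0.26351127  0.15952483]
```

View pics/w2.png

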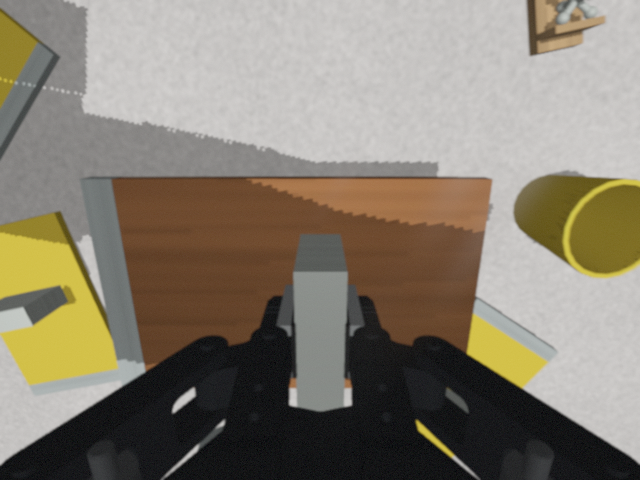

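```bash
cat >> m.py <<'E'
CX,CY,PH=.5928,-.0035,-.2014
def edge(Ex,Ez,th,Ey=0,dz=.012):
    x=Ex+.105*np.cos(th)-dz*np.sin(th); z=Ez+.105*np.sin(th)+dz*np.cos(th)
    c,s=np.cos(PH),np.sin(PH)
    p=[CX+c*x-s*Ey,CY+s*x+c*Ey,z]; print("tgt",np.round(p,4)); go(p,PH,th)
E
python3 -c "
from m import *
edge(-.045,.12,.2)"
```

```text
tgt [ 0.6472 -0.0146  0.1526]
dr [-0.2024  0.0012 -0.0166] travel [ 0.2513 -0.0162  0.0071]
```

```bash
python3 -m crank '{"dr":[[0,0,0],[0,0,0],[-0.03,0,0],[-0.07,0,0],[-0.11,0,-0.01],[-0.15,0,-0.0166],[-0.202,0,-0.0166],[-0.202,0,-0.0166],[-0.202,0,-0.0166]],"travel":[[0.03,0,0],[0.07,-0.004,0],[0.11,-0.007,0],[0.15,-0.01,0],[0.19,-0.013,0],[0.23,-0.016,0.007],[0.251,-0.016,0.007],[0.251,-0.016,0.007],[0.251,-0.016,0.007]],"hand":[0,0,0,0,0,0,0,0,0]}'
python3 - <<'E'
from m import *
from workcell import eyes
import cv2
for n in("top","scene","wrist"):
    im=eyes.camera(n)["color"][:,:,::-1]
    if n=="top": im=cv2.resize(im[130:280,200:400],None,fx=4,fy=4,interpolation=2)
    if n=="scene": im=cv2.resize(im[120:320,260:480],None,fx=3,fy=3,interpolation=2)
    cv2.imwrite(f"pics/a_{n}.png",im)
edge(-.05,.052,.2)
edge(-.09,.051,.2)
E
```

```text
clock: 4.88
eef_pos: [0.6469, -0.0158, 0.1522]
tool_rot: [0.771, 0.629, 0.061, 0.077]
ft_force: [-0.4, 0.1, -1.6]
grip_width: 0.017
tgt [ 0.6423 -0.0136  0.0846]
dr [ 0.0008  0.0024 -0.0013] travel [ 0.0018 -0.0198  0.0664]
tgt [ 0.6031 -0.0056  0.0836]
dr [ 0.0008  0.0024 -0.0013] travel [ 0.0018 -0.0592  0.0594]
```

View pics/a_scene.png

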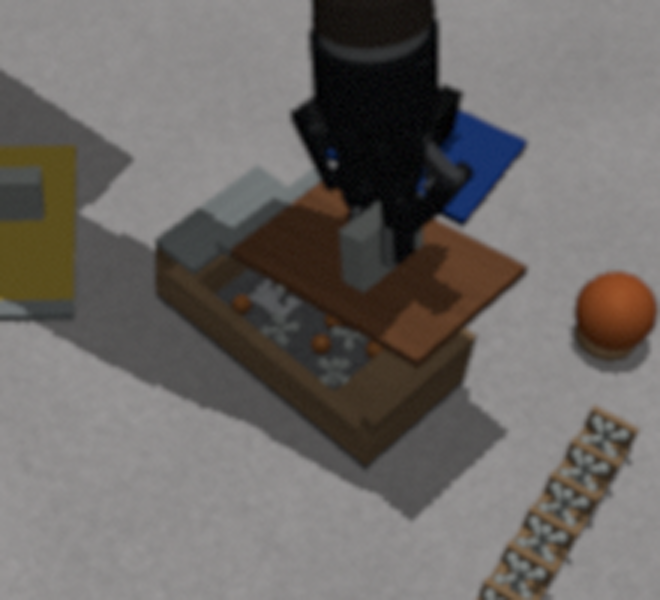

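View pics/a_wrist.png

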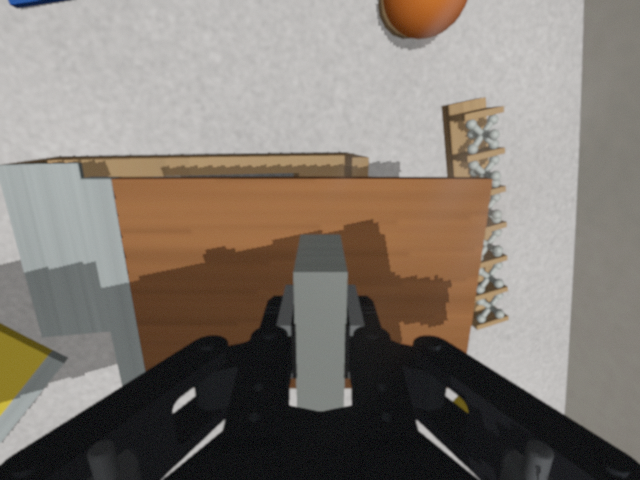

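View pics/a_top.png

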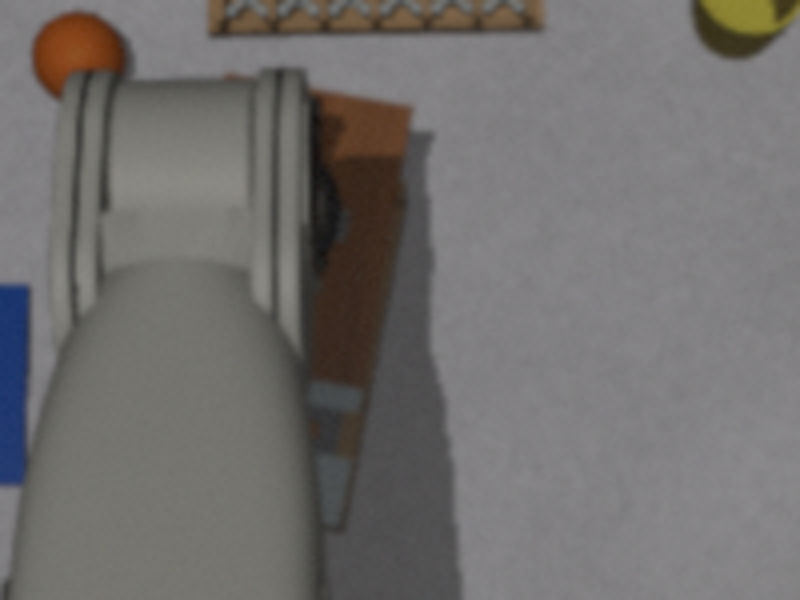

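The cover is held tilted over the case, with its edge short of the lip (steel at scene-crop (265,220)) and its sides parallel to the case. I'll lower it in front of the lip.

```bash
python3 -m crank '{"dr":[[0,0.001,0],[0,0.002,0],[0,0.002,-0.001],[0,0.002,-0.001],[0,0.002,-0.001],[0,0.002,-0.001]],"travel":[[0.001,-0.005,0.015],[0.002,-0.01,0.03],[0.002,-0.015,0.05],[0.002,-0.02,0.066],[0.002,-0.02,0.066],[0.002,-0.02,0.066]],"hand":[0,0,0,0,0,0]}'
python3 - <<'E'
from m import *
from workcell import eyes
import cv2,h
Rw=None
o=bot.get_obs();c=eyes.camera("scene");im=c["color"][:,:,::-1].copy()
# overlay predicted cover upper-face and lip outlines
A=R.from_quat(o["tool_rot"]).as_matrix();p=o["eef_pos"]
cov=[p+A@[y,x-.105,.016-.008] for x,y in((0,.055),(.18,.055),(.18,-.055),(0,-.055))]
cc,s=np.cos(PH),np.sin(PH)
lip=[[CX+cc*x-s*y,CY+s*x+cc*y,.069] for x,y in((-.11,.055),(-.068,.055),(-.068,-.055),(-.11,-.055))]
im=cv2.resize(im[120:300,280:460],None,fx=3.3,fy=3.3,interpolation=2)
for P,col in((cov,(0,255,0)),(lip,(0,0,255))):
    q=((h.proj(h.C["scene"],P)-[280,120]+.5)*3.3-.5).astype(int);cv2.polylines(im,[q],True,col,1)
cv2.imwrite("pics/b_scene.png",im)
cv2.imwrite("pics/b_wrist.png",eyes.camera("wrist")["color"][:,:,::-1])
edge(-.09,.051,.2)
edge(-.09,.047,.1)
edge(-.09,.044,0)
E
```

```text
clock: 5.78
eef_pos: [0.643, -0.0128, 0.0864]
tool_rot: [0.771, 0.629, 0.064, 0.078]
ft_force: [-0.0, 0.0, -0.6]
grip_width: 0.0177
tgt [ 0.6031 -0.0056  0.0836]
dr [ 0.0043 -0.0006  0.0007] travel [-0.0012 -0.0406 -0.005 ]
tgt [ 0.6058 -0.0062  0.0694]
dr [ 0.1043 -0.0006  0.0007] travel [-0.0012 -0.0408  0.0094]
tgt [ 0.6075 -0.0065  0.056 ]
dr [ 0.2043 -0.0006  0.0008] travel [-0.0012 -0.0419  0.0229]
```

View pics/b_scene.png

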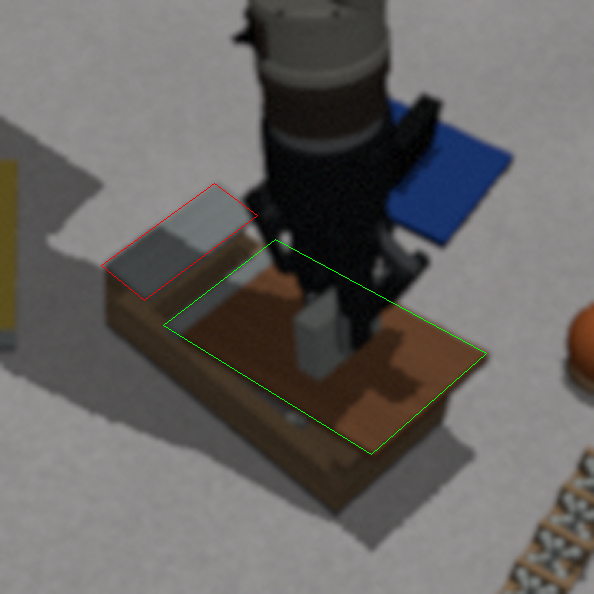

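View pics/b_wrist.png

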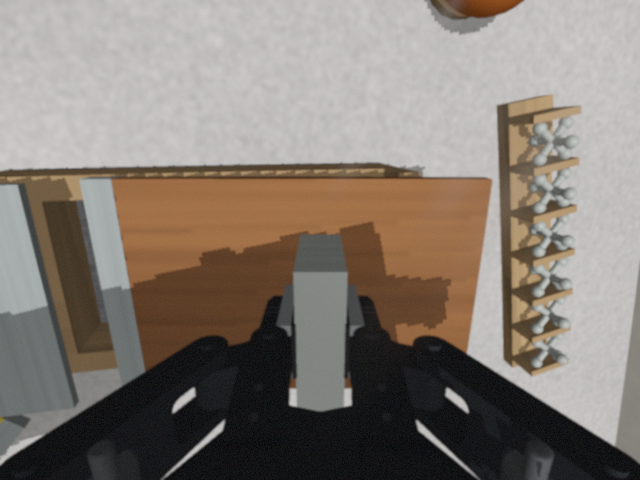

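Both overlays match the picture: cover outline (165,325)-(487,353), lip (103,266)-(257,215). I'll slide the edge under the lip.

```bash
python3 -m crank '{"dr":[[0,0,0],[0,0,0],[0,0,0],[0,0,0],[0,0,0],[0,0,0],[0,0,0],[0,0,0]],"travel":[[0,-0.006,-0.001],[0,-0.013,-0.002],[0,-0.02,-0.003],[-0.001,-0.027,-0.004],[-0.001,-0.034,-0.005],[-0.001,-0.041,-0.006],[-0.001,-0.041,-0.006],[-0.001,-0.041,-0.006]],"hand":[0,0,0,0,0,0,0,0]}'
python3 - <<'E'
from m import *
from workcell import eyes
import cv2,h
o=bot.get_obs();im=eyes.camera("scene")["color"][:,:,::-1].copy()
cv2.imwrite("pics/c_scene.png",cv2.resize(im[120:300,280:460],None,fx=3.3,fy=3.3,interpolation=2))
cv2.imwrite("pics/c_wrist.png",eyes.camera("wrist")["color"][:,:,::-1])
edge(-.09,.049,.13)
edge(-.09,.046,.06)
edge(-.09,.0435,0)
E
```

```text
clock: 6.88
eef_pos: [0.6018, -0.005, 0.0835]
tool_rot: [0.77, 0.63, 0.064, 0.078]
ft_force: [-0.4, -0.2, -1.5]
grip_width: 0.0174
tgt [ 0.6051 -0.006   0.0745]
dr [ 0.0725 -0.0004  0.0011] travel [-0.0004  0.0015  0.0094]
tgt [ 0.6066 -0.0063  0.0643]
dr [ 0.1425 -0.0003  0.0011] travel [-0.0004  0.0009  0.0197]
tgt [ 0.6075 -0.0065  0.0555]
dr [ 0.2025 -0.0003  0.0012] travel [-0.0004  0.      0.0285]
```

View pics/c_scene.png

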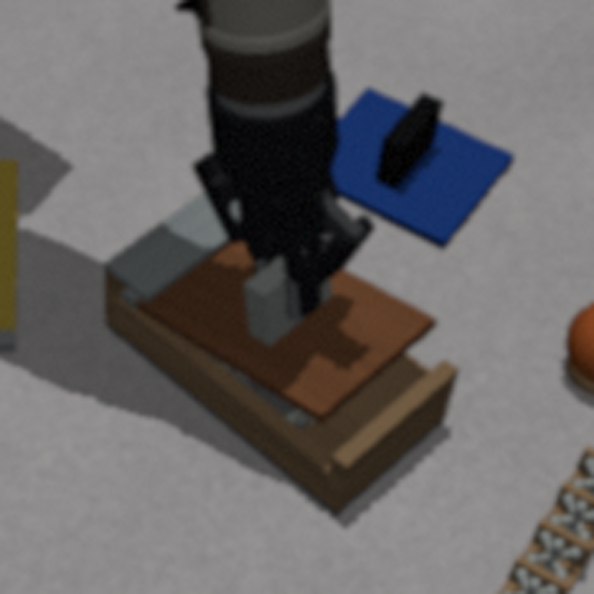

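View pics/c_wrist.png

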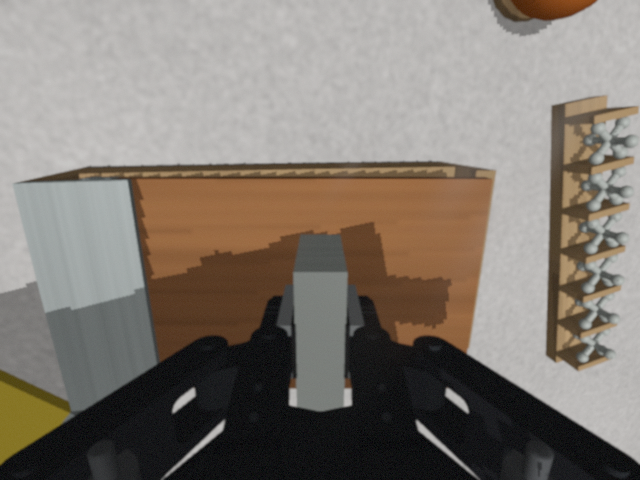

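The edge is under the lip with no contact force, and the far end is up. I'll swing it down while holding.

```bash
python3 -m crank '{"dr":[[0.024,0,0],[0.048,0,0],[0.0725,0,0],[0.096,0,0],[0.12,0,0.001],[0.1425,0,0.001],[0.172,0,0.001],[0.2025,0,0.001],[0.2025,0,0.001],[0.2025,0,0.001]],"travel":[[0,0.0005,0.003],[0,0.001,0.006],[0,0.0015,0.0094],[0,0.001,0.013],[0,0.001,0.016],[0,0.001,0.0197],[0,0.0005,0.024],[0,0,0.0285],[0,0,0.0285],[0,0,0.0285]],"hand":[0,0,0,0,0,0,0,0,0,0]}'
python3 - <<'E'
from m import *
from workcell import eyes
import cv2,h
o=bot.get_obs();im=eyes.camera("scene")["color"][:,:,::-1].copy()
cv2.imwrite("pics/d_scene.png",cv2.resize(im[120:300,280:460],None,fx=3.3,fy=3.3,interpolation=2))
print(R.from_quat(o["tool_rot"]).as_matrix().round(3))
edge(-.09,.0435,0)
E
```

```text
clock: 8.22
eef_pos: [0.608, -0.0062, 0.0561]
tool_rot: [0.775, 0.633, 0.0, 0.0]
ft_force: [-0.1, 0.1, 3.3]
grip_width: 0.0175
[[ 0.2    0.98   0.001]
 [ 0.98  -0.2    0.   ]
 [ 0.     0.001 -1.   ]]
tgt [ 0.6075 -0.0065  0.0555]
dr [ 0.0013 -0.0004  0.0002] travel [-0.0004 -0.0004  0.0006]
```

View pics/d_scene.png

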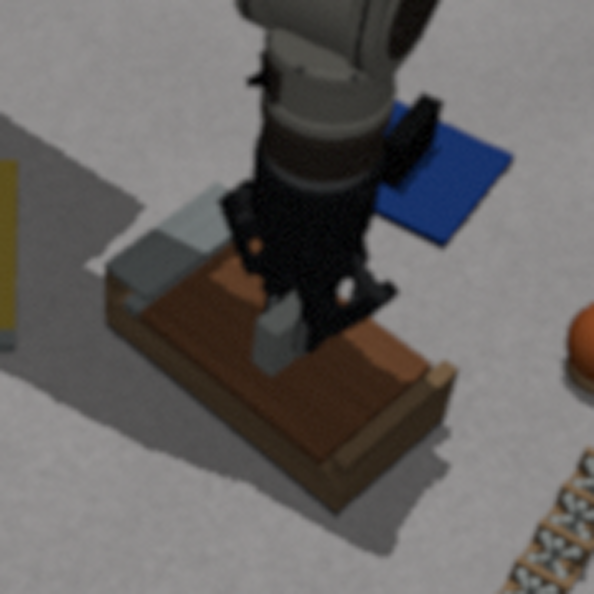

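The cover is level on the rim (TCP 0.0561, about 4 N upward reaction), inside the stop and under the lip. I'll hold briefly, release and retract.

```bash
python3 -m crank '{"dr":[[0,0,0],[0,0,0],[0,0,0],[0,0,0],[0,0,0],[0,0,0],[0,0,0],[0,0,0]],"travel":[[0,0,0],[0,0,0],[0,0,0],[0,0,0],[0,0,0],[0,0,0],[0,0,0],[0,0,0]],"hand":[0,0,0.025,0.035,0.05,0.06,0.06,0.06]}'
python3 -m crank '{"dr":[[0,0,0],[0,0,0],[0,0,0],[0,0,0],[0,0,0],[0,0,0],[0,0,0],[0,0,0],[0,0,0],[0,0,0]],"travel":[[0,0,-0.01],[0,0,-0.03],[0,0,-0.06],[0,0,-0.09],[0,0,-0.12],[-0.04,0,-0.14],[-0.08,0,-0.15],[-0.13,0,-0.15],[-0.18,0,-0.15],[-0.22,0,-0.15]],"hand":[0.06,0.06,0.06,0.06,0.06,0.06,0.06,0.06,0.06,0.06]}'
python3 - <<'E'
from m import *
from workcell import eyes
import cv2,h
eyes.camera("wrist")
c=np.cos(PH);s=np.sin(PH)
def W(P): return [[CX+c*x-s*y,CY+s*x+c*y,z] for x,y,z in P]
for n,(x0,y0,w,hh,f) in{"top":(220,150,110,130,4.4),"scene":(280,120,180,180,3.3)}.items():
    im=eyes.camera(n)["color"][:,:,::-1][y0:y0+hh,x0:x0+w]
    im=cv2.resize(im,None,fx=f,fy=f,interpolation=2)
    raw=im.copy()
    # predicted grip top, cover far edge when edge at x=-.09
    for P in(W([(.006,.03,.092),(.024,.03,.092),(.024,-.03,.092),(.006,-.03,.092)]),W([(-.068,.055,.048),(.09,.055,.048),(.09,-.055,.048),(-.068,-.055,.048)])):
        q=((h.proj(h.C[n],P)-[x0,y0]+.5)*f-.5).astype(int);cv2.polylines(im,[q],True,(0,255,0),1)
    cv2.imwrite(f"pics/e_{n}.png",im)
E
```

```text
clock: 9.28
eef_pos: [0.6071, -0.0061, 0.0554]
tool_rot: [0.775, 0.633, -0.0, -0.0]
ft_force: [1.0, 0.0, 0.5]
grip_width: 0.0598
clock: 10.52
eef_pos: [0.5628, -0.2236, 0.2064]
tool_rot: [0.775, 0.632, 0.0, 0.0]
ft_force: [0.3, 0.9, -0.5]
grip_width: 0.06
```

View pics/e_scene.png

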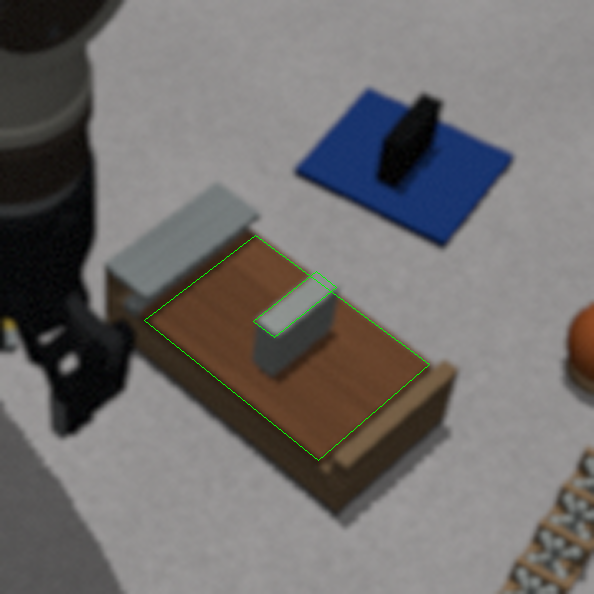

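View pics/e_top.png

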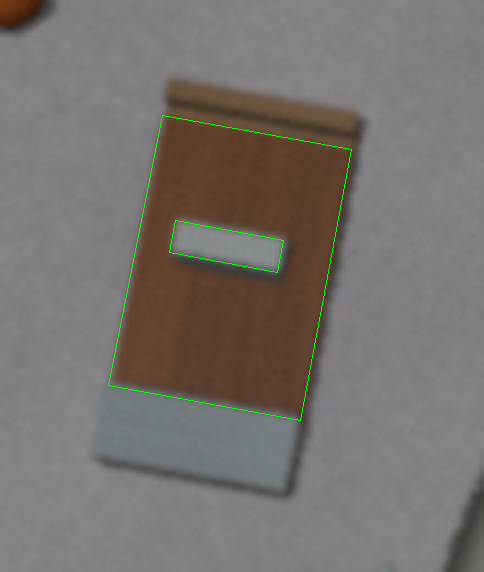

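The cover and grip match the predicted seated outline in both views. The blue lid hasn't moved, and the arm is clear.

```bash
python3 -c "
from workcell import bot,job
o=bot.get_obs();print(o['clock'],o['ft_force'],o['grip_width'],abs(o['joint_vel']).max())
print(job.job_done())"
```

```text
10.675 [ 0.83672388  0.47022198 -0.77883453] 0.05947622804790885 0.048227251517673875
the job is handed in; nothing more can be done
None
```

The case is closed with the brown cover, and I handed the job in at about 10.7 s of the 43 s allowed; the hand-in reports no verdict.

I took the cover by its aluminium grip and tilted it about 0.2 rad with the far end up. I slid the steel-shod edge under the lip, aiming for x ≈ -90 mm in the case frame, then swung it down level while still holding. The rim was pushing back with a few newtons before I released and moved the arm clear.

**Last checks:**
- **Cover position:** in both the top and scene pictures, the cover and grip lie on the predicted flat, square, centred outline to within a few millimetres.
- **Hidden edge:** the steel-shod edge can't be seen under the lip, so its depth there comes from that outline and the arm's position.
- **Robot:** the gripper is open to 60 mm, touching nothing, and the force reading is about 1 N, which is noise.
- **Other objects:** the blue lid and the yellow look-alikes were not touched.

No check failed. The two fixed cameras' separate measurements of the case and the cover differed by up to about 4 mm, so I used their joint fit, which the later pictures matched.

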